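# Fetch the blue dial unit from behind the finished water meters

## Robot

A 6-joint arm with a two-finger parallel gripper is mounted at the origin on the work surface. World frame = base frame: x ahead of the robot, y to its left, z up, the work surface at z = 0. Lengths are in m, angles in degrees, forces in N, time in s.
With the tool pointing down it reaches from about 0.375 to 0.9 m from the base axis. Payload 3.1 kg.
Tool frame: the origin (TCP) lies midway between the tips of the shut fingers; the grasp point (between the pads) lies 19 mm behind it; z points along the fingers, y is the line along which they close (so a half turn about z gives the same grasp; the last joint's range is limited). The gripper opens to 87 mm and grips with 3 to 60 N. Pads are 19 mm wide; open, the fingers measure 117 mm over their backs; the gripper's body (75 mm by 190 mm) begins 51 mm behind the grasp point.
Start: joints at [-84.311, 30.224, 82.088, -0, 67.689, -10.227], TCP at [0.171, -0.601, 0.223] pointing down, gripper open.
Joint ranges: [-176.69, 176.69], [-43.24, 126.21], [12.49, 139.97], [-82, 262], [0, 151.66], [-163.58, 163.58]. Speed limits (degrees/s): [159.86, 159.86, 180, 180, 180, 180].

## Interface

Orientations are given as a 3x3 rotation matrix whose columns are the frame's x, y, z axes.
In Python, from rig import read_state, optics, bot gives the robot as it stands. The module is installed in compiled form; this text tells all that it offers.
- The arm moves only by the tool send_rows, never from a script. Its argument "commands" is a list of rows, each a list of 7 numbers: the turn, a rotation vector about the tool's x, y, z in units of 5 degrees (1.0 is 5 degrees), then the shift along the tool's x, y, z in units of 30 mm (1.0 is 30 mm), then the opening, from 0 (shut) to 1 (fully open). In form: [[rx, ry, rz, tx, ty, tz, gripper], ...]. A call has 1 to 20 rows; each row is the pose to reach, as a shift and turn from the pose commanded when the call began, along the tool's axes at that moment; what a row does not reach only later rows make up. A row lasts 1/12 s, in which the tool goes at most 41.7 mm and 7.16 degrees, less where a joint would pass 70% of its speed; a pose out of reach is approached as far as the arm can. A call with a gripper value outside its range is refused whole. The fingers move at their own pace and stop on an object; the grip force is fixed at half the most. Time passes only in rows, so rows that repeat a pose let the fingers close. It gives the time, the measured TCP pose, the force, the opening and the grip force at its end, in the units of the state.
- read_state(): the state, without advancing time (a new reading comes with each control period).
- optics.capture(name): name is "scene" or "top" or "wrist"; returns a dict with "image" (420x560x3 uint8, blue, green, red), "intrinsics" (3x3 intrinsics, pixels), "k1" (the pictures are not rectified: a ray, as slopes to the right and down, at radius r is drawn at 1 + k1 r^2 times it, then the intrinsics apply), "extrinsics" (4x4, takes a point from world to camera coordinates); the wrist camera has in their place "T_tool_cam" (4x4, takes a point from camera to tool coordinates, whose origin is the TCP and whose axes are the flange's). Camera axes: x right, y down, z forward; pixel columns grow to the right and rows downward; lengths in m; the calibration is good to about 2 mm. A picture is of the moment at which its call begins: read the wrist's pose just before it. There is no depth.
- bot.hand_in(): hands the job in; it is judged then, once.
The state is a dict: "time_s": time; "joint_positions": joint angles; "qvel": joint speeds; "tau": joint torques, N m; "position": TCP position; "tcp_rot": TCP orientation; "force": force on the tool from outside, world axes, zero at the start; "moment": the same for the moment, N m; "opening": opening from 0.0 (shut) to 1.0 (fully open); "grasp_force": force on a finger pad.
Only numpy, scipy, OpenCV 4.12 (cv2) and the standard library are available. Lean on these libraries where they do the work, as an engineer would, in place of code of your own. Each camera call takes 0.05 s, during which the arm holds its last target. There are 200 camera calls.

## Task

The open meter in the fixture needs its dial unit, the blue-rimmed one that stands in the tray behind the finished meters. Stand the two meters that hem it in on the black mat, set the dial unit face up and fully down in the mouth of the open meter, then put each meter back upright on the tray pad it came from, pipe stubs pointing fore and aft as before. Set the meters down gently, and leave the red-rimmed dial unit, the oil bottle and the brass union nut where they are.

Things in the scene. Friction and masses are not known exactly. Their poses are not given: they have to be found in the camera images.
- meter_yellow: finished water meter with a yellow lid, loose, 0.4 to 0.7 kg. Blue body 70 mm across on a flat foot; two brass pipe stubs along its x (110 mm overall, 25 mm thick, centred 26 mm up); steel collar 69 mm across to 62 mm up; then a dark-blue round head 62 mm across, 62 to 100 mm up, with the lid on top: grip it there. Origin: centre of the foot.
- meter_green: finished water meter with a green lid, loose, 0.4 to 0.7 kg. Blue body 70 mm across on a flat foot; two brass pipe stubs along its x (110 mm overall, 25 mm thick, centred 26 mm up); steel collar 69 mm across to 62 mm up; then a dark-blue round head 62 mm across, 62 to 100 mm up, with the lid on top: grip it there. Origin: centre of the foot.
- meter_white: finished water meter with a white lid, loose, 0.4 to 0.7 kg. Blue body 70 mm across on a flat foot; two brass pipe stubs along its x (110 mm overall, 25 mm thick, centred 26 mm up); steel collar 69 mm across to 62 mm up; then a dark-blue round head 62 mm across, 62 to 100 mm up, with the lid on top: grip it there. Origin: centre of the foot.
- dial_blue: sealed dial unit with a blue rim round its white face, loose, 0.08 kg: plain drum 54 mm across, 34 mm high, stands face up in the tray, behind and between two meters that stand too close to let fingers in; it may be in either gap. Origin: centre of its underside. The one for the open meter.
- dial_red: sealed dial unit with a red rim round its white face, loose, 0.08 kg: plain drum 54 mm across, 34 mm high, stands face up in the tray, behind and between two meters that stand too close to let fingers in; it may be in either gap. Origin: centre of its underside. It stays where it is.
- tray: fixed tray 159 x 300 mm (x, y), floor 3 mm, rim 25 mm high; x points away from the robot. Origin: centre of underside. Meters, in any order, on 3 pads at x -12, y -100, 0, 100 mm, stubs along x; heads 38 mm apart, stubs 9 mm from the front rim. Dial units at about x 40, y 50 and -50, some 10 mm from meters and rear rim; with both neighbours gone, grip one with fingers closing along y.
- mat: fixed black rubber bench mat, 170 x 220 mm (x by y), 3 mm thick, empty: the side area. Origin: centre of its underside.
- open_meter: fixed steel plate 150 x 110 x 12 mm (x, y, z) with a headless blue meter body clamped between two blocks at x +-61 (bolts up to 68 mm). Its round mouth over the origin: 62 mm wide inside, 72 mm outside, rim 74 mm up, flat floor 62 mm up; the dial unit stands there with 4 mm play all round, 22 mm above the rim. Origin: centre of the plate's underside.
- oil_bottle: small amber oil bottle with green nozzle, 50 mm across, 144 mm high, loose bystander. Origin: centre of its underside.
- union_nut: brass union nut with tailpiece, upright, 38 mm across, 46 mm high, loose bystander. Origin: centre of its underside.
There are look-alikes about, which are no part of the job. What is shaped like the dial_blue but pink is not meant.

How it is judged (in metres and radians):
On the way, in this order (a step that is already met when the one before it is completed fails the run):
1. the two meters that hem in the blue-rimmed dial unit stand at rest on the mat (any other meter on the mat or in its place), and the dial unit has not been moved yet (((x of meter_yellow in the frame of mat between -0.085 and 0.085 m and y of meter_yellow in the frame of mat between -0.11 and 0.11 m and z of meter_yellow in the frame of mat below 0.012 m and angle between meter_yellow's own z axis and vertical below 0.1 rad) or (distance of meter_yellow from where it was at the start of the episode below 0.015 m and angle between meter_yellow's own z axis and vertical below 0.1 rad)) and ((x of meter_green in the frame of mat between -0.085 and 0.085 m and y of meter_green in the frame of mat between -0.11 and 0.11 m and z of meter_green in the frame of mat below 0.012 m and angle between meter_green's own z axis and vertical below 0.1 rad) or (distance of meter_green from where it was at the start of the episode below 0.015 m and angle between meter_green's own z axis and vertical below 0.1 rad)) and ((x of meter_white in the frame of mat between -0.085 and 0.085 m and y of meter_white in the frame of mat between -0.11 and 0.11 m and z of meter_white in the frame of mat below 0.012 m and angle between meter_white's own z axis and vertical below 0.1 rad) or (distance of meter_white from where it was at the start of the episode below 0.015 m and angle between meter_white's own z axis and vertical below 0.1 rad)) and horizontal distance between each of meter_yellow, meter_green, meter_white and dial_blue above 0.11 m and distance of dial_blue from where it was at the start of the episode below 0.02 m and linear speed of each of meter_yellow, meter_green, meter_white below 0.02 m/s and angular speed of each of meter_yellow, meter_green, meter_white below 0.2 rad/s), for 0.2 s.
2. the blue-rimmed dial unit stands fully down in the mouth of the open meter (horizontal distance between dial_blue and open_meter below 0.008 m and z of dial_blue in the frame of open_meter between 0.058 and 0.0645 m and angle between dial_blue's own z axis and vertical below 0.08 rad and linear speed of dial_blue below 0.02 m/s and angular speed of dial_blue below 0.2 rad/s), for 0.2 s.
At the end, for the whole second after the job is handed in: The blue-rimmed dial unit stands upright on the floor of the open meter's mouth (within 8 mm of its centre); each of the three meters stands upright within 15 mm of where it started, its stubs within 0.25 rad of the tray's x; the red-rimmed dial unit is within 15 mm of its start; all at rest (all of step 2 and distance of each of meter_yellow, meter_green, meter_white, dial_red from where it was at the start of the episode below 0.015 m and angle between each of meter_yellow, meter_green, meter_white, dial_red's own z axis and vertical below 0.1 rad and linear speed of each of meter_yellow, meter_green, meter_white, dial_red below 0.02 m/s and angular speed of each of meter_yellow, meter_green, meter_white, dial_red below 0.2 rad/s and angle between the x axis of each of meter_yellow, meter_green, meter_white and the x axis of tray, either way round below 0.25 rad); the robot touches nothing.
It fails at once if a meter tips over (angle between any of meter_yellow, meter_green, meter_white's own z axis and vertical above 0.7 rad).
It fails at once if a meter is dropped or slammed down (over 90 N) (contact force between any of meter_yellow, meter_green, meter_white and tray above 90 N or contact force between any of meter_yellow, meter_green, meter_white and mat above 90 N).
It fails at once if the oil bottle or the union nut is moved (over 30 mm) (distance of any of oil_bottle, union_nut from where it was at the start of the episode above 0.03 m).
It also fails if it takes over 144 s, if anything falls off the work surface, if the arm or the gripper's body presses on something with over 40 N, if the wrist force passes 120 N, or if a joint passes its speed limit or range.

## Working session

There is one attempt and no reset: what is moved stays moved. The work goes in short steps, Python scripts to look and compute and a tool call to move; the robot and the scene stay as the last step left them, time stands still between calls to the robot, and variables do not carry over. Pictures are saved under pics/ and viewed, at most 14 in all, crops included, and the job is handed in when it is done.

Besides the shell and the picture viewer there is one more tool, called after "Call:" as a command line: name --pt "numbers of a row" for each row, then --argument value for the rest. send_rows: Moves the arm, as the interface text tells. Its arguments: {"type":"object","properties":{"commands":{"type":"array","items":{"type":"array","items":{"type":"number"}}}},"required":["commands"]}

```bash
mkdir -p pics; cat > h.py <<'E'
import numpy as np, cv2
from rig import read_state, optics, bot
def snap(cam,name):
    s=read_state(); c=optics.capture(cam); cv2.imwrite(f'pics/{name}.png',c['image'])
    K=np.array(c['intrinsics']);k1=c['k1']
    if cam=='wrist':
        T=np.eye(4);T[:3,:3]=np.array(s['tcp_rot']);T[:3,3]=s['position'];M=T@np.array(c['T_tool_cam'])
    else: M=np.linalg.inv(np.array(c['extrinsics']))
    np.savez(f'pics/{name}.npz',K=K,k1=k1,M=M); return c
def ray(name,u,v):
    d=np.load(f'pics/{name}.npz'); K=d['K']
    p=cv2.undistortPoints(np.array([[[u,v]]],float),K,np.array([float(d['k1']),0,0,0]))[0,0] 
    # cv2 model: x_d = x(1+k1 r^2), same as the rig
    r=d['M'][:3,:3]@np.array([p[0],p[1],1]); return d['M'][:3,3],r
def at(name,u,v,z):
    o,r=ray(name,u,v); return o+r*(z-o[2])/r[2]
def proj(name,P):
    d=np.load(f'pics/{name}.npz'); Mi=np.linalg.inv(d['M'])
    return cv2.projectPoints(np.array(P,float).reshape(-1,1,3),cv2.Rodrigues(Mi[:3,:3])[0],Mi[:3,3],d['K'],np.array([float(d['k1']),0,0,0]))[0][:,0]
E
python3 - <<'E'
from h import *
for c in('scene','top'):snap(c,c+'0'); print(np.load(f'pics/{c}0.npz')['M'].round(3))
s=read_state();print(s)
E
```

```text
[[-0.161  0.66  -0.734  1.33 ]
 [ 0.987  0.096 -0.13   0.146]
 [-0.015 -0.745 -0.667  0.778]
 [ 0.     0.     0.     1.   ]]
[[-0.021 -0.99   0.14   0.375]
 [-1.     0.021 -0.006  0.003]
 [ 0.003 -0.14  -0.99   1.274]
 [ 0.     0.     0.     1.   ]]
{'time_s': 0.1, 'joint_positions': array([-8.43097204e+01,  3.02720544e+01,  8.21479050e+01, -1.24342046e-03,
        6.76870528e+01, -1.02269452e+01]), 'qvel': array([ 0.10765436, -0.05808621, -0.15139581, -0.07281959, -0.00330758,
        0.05021628]), 'tau': array([-1.32428591e-03, -4.40985668e+01, -1.77151036e+01,  6.34964090e-02,
        5.33980737e-02, -3.98660382e-05]), 'position': array([ 0.17136724, -0.60038711,  0.22169279]), 'tcp_rot': array([[ 9.61656673e-01,  2.74256088e-01, -2.05163451e-04],
       [ 2.74255988e-01, -9.61654931e-01,  1.85651957e-03],
       [ 3.11865350e-04, -1.84160174e-03, -9.99998256e-01]]), 'force': array([-0.04824789,  0.53841458, -1.62455003]), 'moment': array([-0.01381778, -0.05980986, -0.04177267]), 'grasp_force': 0.0, 'opening': 1.0001110272979299}
```

View pics/top0.png

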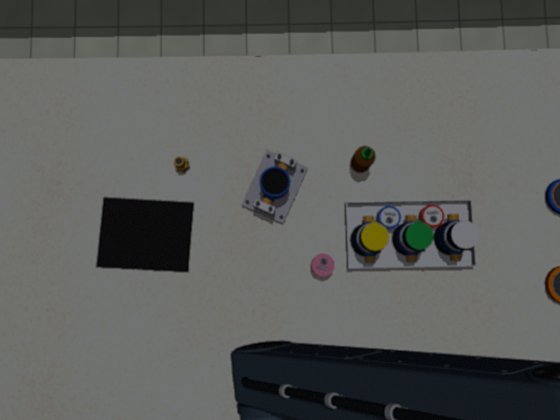

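View pics/scene0.png

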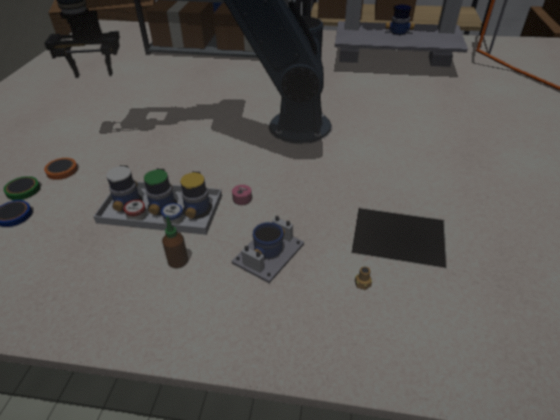

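```bash
python3 - <<'E'
from h import *
im=cv2.imread('pics/top0.png')
f=lambda a:cv2.convertScaleAbs(a,alpha=1.6,beta=10)
cv2.imwrite('pics/c1.png',f(cv2.resize(im[190:280,335:485],None,fx=5.3,fy=5.3,interpolation=cv2.INTER_CUBIC)))
cv2.imwrite('pics/c2.png',f(cv2.resize(im[140:280,85:315],None,fx=3.4,fy=3.4,interpolation=cv2.INTER_CUBIC)))
E
```

```text
(no output)
```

View pics/c1.png

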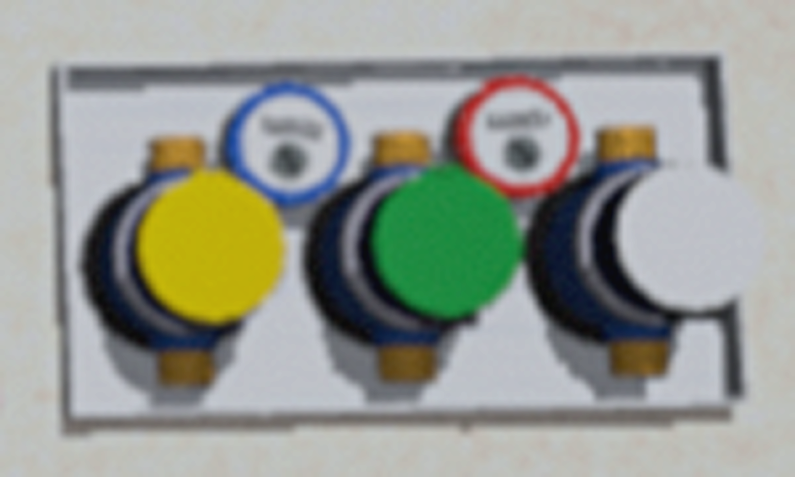

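View pics/c2.png

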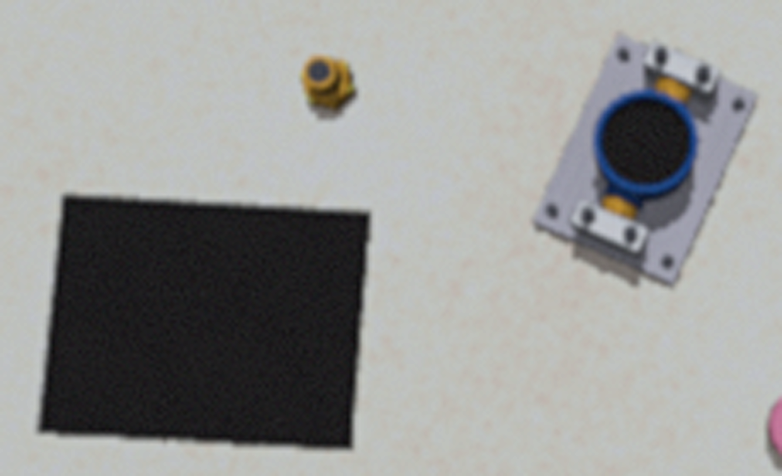

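```bash
python3 - <<'E'
from h import *
a=lambda x,y,z:at('top0',335+(x+.5)/5.3-.5,190+(y+.5)/5.3-.5,z)[:2].round(4)
b=lambda x,y,z:at('top0',85+(x+.5)/3.4-.5,140+(y+.5)/3.4-.5,z)[:2].round(4)
for n,x,y,z in[('TL',52,66,.025),('TR',720,58,.025),('BR',742,403,.025),('BL',65,415,.025),('Y',211,246,.105),('G',447,241,.105),('W',689,237,.105),('Yl',138,246,.105),('Yr',285,246,.105),('blue',288,145,.037),('red',518,137,.037)]:print(n,a(x,y,z))
for n,x,y,z in[('mTL',64,196,.003),('mTR',369,212,.003),('mBR',352,447,.003),('mBL',40,431,.003),('mouth',646,143,.074),('mouthL',594,143,.074),('mouthR',698,143,.074),('pTL',617,33,.012),('pTR',756,96,.012),('pBR',673,286,.012),('pBL',534,225,.012),('nut',320,71,.046)]:print(n,b(x,y,z))
print(at('top0',362,153,.144),at('scene0',169,220,.144),at('top0',323,258,.034))
E
```

```text
TL [ 0.5624 -0.1701]
TR [ 0.5597 -0.4696]
BR [ 0.4057 -0.4678]
BL [ 0.4062 -0.1695]
Y [ 0.4731 -0.2222]
G [ 0.4731 -0.3205]
W [ 0.4728 -0.4209]
Yl [ 0.4737 -0.1918]
Yr [ 0.4724 -0.2531]
blue [ 0.5229 -0.2716]
red [ 0.5244 -0.3735]
mTL [0.5896 0.4104]
mTR [0.5736 0.1939]
mBR [0.4073 0.2056]
mBL [0.4235 0.423 ]
mouth [ 0.6059 -0.0044]
mouthL [0.6066 0.0309]
mouthR [ 0.6051 -0.0396]
pTL [0.6987 0.0143]
pTR [ 0.6503 -0.0842]
pBR [ 0.5148 -0.0216]
pBL [0.5604 0.0758]
nut [0.667  0.2214]
[ 0.65220476 -0.19626857  0.144     ] [ 0.67576581 -0.20445943  0.144     ] [ 0.43007715 -0.11360431  0.034     ]
```

```bash
cat >> h.py <<'E'
def row(x,y,z,ang):
    from scipy.spatial.transform import Rotation as Ro
    s=read_state(); R=np.array(s['tcp_rot']); a=np.radians(ang)
    G=np.array([[np.cos(a),np.sin(a),0],[np.sin(a),-np.cos(a),0],[0,0,-1]])
    r=Ro.from_matrix(R.T@G).as_rotvec(degrees=True)/5; t=R.T@(np.array([x,y,z])-s['position'])/.03
    print((x,y,z,ang),np.r_[r,t].round(2).tolist(),'t',round(s['time_s'],1))
E
python3 - <<'E'
from h import *
row(.473,-.222,.26,90)
E
```

```text
(0.473, -0.222, 0.26, 90) [-0.02, -0.02, -14.82, 13.13, -9.37, -1.26] t 0.1
```

Call:
send_rows --pt "0 0 -1 0.8 -0.6 -0.1 1" --pt "0 0 -2.2 1.8 -1.3 -0.3 1" --pt "0 0 -3.5 2.8 -2 -0.5 1" --pt "0 0 -4.8 3.9 -2.8 -0.6 1" --pt "0 0 -6.1 5 -3.6 -0.7 1" --pt "0 0 -7.4 6.1 -4.4 -0.8 1" --pt "0 0 -8.7 7.2 -5.2 -0.9 1" --pt "0 0 -10 8.4 -6 -1 1" --pt "0 0 -11.3 9.6 -6.9 -1.1 1" --pt "0 0 -12.6 10.8 -7.8 -1.2 1" --pt "0 0 -13.7 11.9 -8.5 -1.26 1" --pt "0 0 -14.5 12.7 -9.1 -1.26 1" --pt "-0.02 -0.02 -14.82 13.13 -9.37 -1.26 1" --pt "-0.02 -0.02 -14.82 13.13 -9.37 -1.26 1" --pt "-0.02 -0.02 -14.82 13.13 -9.37 -1.26 1"

```text
time_s: 1.35
position: [0.4732, -0.2219, 0.26]
tcp_rot: [[-0.002, 1.0, -0.001], [1.0, 0.002, -0.002], [-0.002, -0.001, -1.0]]
force: [0.2, -0.2, -0.4]
opening: 1.003
grasp_force: 0.0
```

```bash
python3 - <<'E'
from h import *
c=snap('wrist','w1');s=read_state();print(s['position'],s['force'],np.array(s['tcp_rot']).round(3),np.array(c['T_tool_cam']).round(3))
print(proj('w1',[[.473,-.222,.105],[.523,-.2716,.037],[.473,-.3212,.105]]))
E
```

```text
[ 0.4727281  -0.2227038   0.26000446] [-0.87306953 -0.55015258  0.56888844] [[-0.001  1.    -0.001]
 [ 1.     0.001 -0.002]
 [-0.002 -0.001 -1.   ]] [[-0.    -0.97  -0.245  0.067]
 [ 1.    -0.    -0.     0.001]
 [ 0.    -0.245  0.97  -0.163]
 [ 0.     0.     0.     1.   ]]
[[277.73001471 191.64552419]
 [324.4913374  223.73730682]
 [277.56934954 296.11556295]]
```

View pics/w1.png

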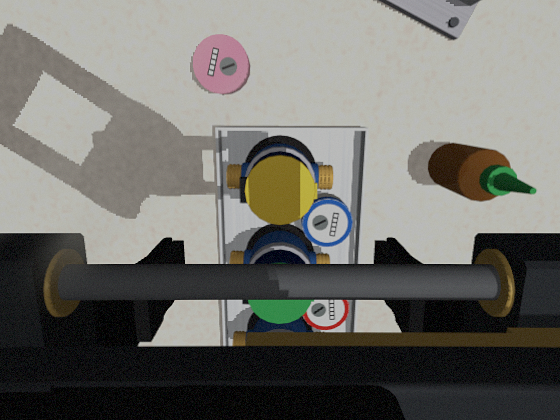

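```bash
python3 - <<'E'
from h import *
row(.4745,-.221,.069,90)
E
```

```text
(0.4745, -0.221, 0.069, 90) [-0.01, 0.03, 0.01, 0.07, 0.06, 6.37] t 1.4
```

Call:
send_rows --pt "0 0.03 0 0.07 0.06 0.6 1" --pt "0 0.03 0 0.07 0.06 1.3 1" --pt "0 0.03 0 0.07 0.06 2.1 1" --pt "0 0.03 0 0.07 0.06 2.9 1" --pt "0 0.03 0 0.07 0.06 3.7 1" --pt "0 0.03 0 0.07 0.06 4.5 1" --pt "0 0.03 0 0.07 0.06 5.2 1" --pt "0 0.03 0 0.07 0.06 5.8 1" --pt "0 0.03 0 0.07 0.06 6.2 1" --pt "0 0.03 0 0.07 0.06 6.37 1" --pt "0 0.03 0 0.07 0.06 6.37 1" --pt "0 0.03 0 0.07 0.06 6.37 0.5" --pt "0 0.03 0 0.07 0.06 6.37 0.5" --pt "0 0.03 0 0.07 0.06 6.37 0.5" --pt "0 0.03 0 0.07 0.06 6.37 0.5" --pt "0 0.03 0 0.07 0.06 6.37 0.5" --pt "0 0.03 0 0.07 0.06 6.37 0.5" --pt "0 0.03 0 0.07 0.06 6.37 0.5" --pt "0 0.03 0 0.07 0.06 6.37 0.5"

```text
time_s: 2.98
position: [0.4747, -0.2211, 0.0699]
tcp_rot: [[-0.001, 1.0, -0.0], [1.0, 0.001, -0.0], [-0.0, -0.0, -1.0]]
force: [-2.6, 0.3, 6.1]
opening: 0.705
grasp_force: 30.0
```

```bash
python3 - <<'E'
from h import *
s=read_state();print(s['opening']*87,s['grasp_force'],s['force'],s['position'])
row(.4745,-.221,.22,90);row(.5025,.363,.22,90)
E
```

```text
61.367221627492285 29.973570986185223 [-2.58008466  0.32077339  6.13373409] [ 0.47470252 -0.22105733  0.06990153]
(0.4745, -0.221, 0.22, 90) [-0.0, 0.0, 0.01, 0.0, -0.01, -5.0] t 3.0
(0.5025, 0.363, 0.22, 90) [-0.0, 0.0, 0.01, 19.47, 0.94, -5.0] t 3.0
```

Call:
send_rows --pt "0 0 0 0 0 -0.15 0.5" --pt "0 0 0 0 0 -0.5 0.5" --pt "0 0 0 0 0 -1 0.5" --pt "0 0 0 0 0 -1.6 0.5" --pt "0 0 0 0 0 -2.3 0.5" --pt "0 0 0 0.1 0 -3 0.5" --pt "0 0 0 0.4 0 -3.7 0.5" --pt "0 0 0 0.9 0 -4.3 0.5" --pt "0 0 0 1.6 0.1 -4.7 0.5" --pt "0 0 0 2.5 0.15 -4.9 0.5" --pt "0 0 0 3.5 0.2 -5 0.5" --pt "0 0 0 4.6 0.25 -5 0.5" --pt "0 0 0 5.7 0.3 -5 0.5" --pt "0 0 0 6.8 0.35 -5 0.5" --pt "0 0 0 7.9 0.4 -5 0.5" --pt "0 0 0 8.9 0.45 -5 0.5" --pt "0 0 0 9.6 0.5 -5 0.5" --pt "0 0 0 10 0.5 -5 0.5"

```text
time_s: 4.48
position: [0.4888, 0.0818, 0.2192]
tcp_rot: [[-0.003, 1.0, -0.001], [1.0, 0.003, 0.002], [0.002, -0.001, -1.0]]
force: [0.8, -0.7, -6.3]
opening: 0.707
grasp_force: 30.0
```

```bash
python3 - <<'E'
from h import *
s=read_state();print(s['opening']*87,s['grasp_force'],s['force'],s['position'])
row(.5025,.363,.22,90)
E
```

```text
61.50010986897998 29.975933795794845 [ 0.79482184 -0.69601088 -6.3414642 ] [0.4888135  0.08183527 0.21922142]
(0.5025, 0.363, 0.22, 90) [-0.01, -0.02, 0.03, 9.37, 0.48, -0.01] t 4.5
```

Call:
send_rows --pt "0 0 0 0.3 0 0 0.5" --pt "0 0 0 0.9 0 0 0.5" --pt "0 0 0 1.8 0.1 0 0.5" --pt "0 0 0 2.8 0.2 0 0.5" --pt "0 0 0 3.9 0.2 0 0.5" --pt "0 0 0 5 0.3 0 0.5" --pt "0 0 0 6.1 0.35 0 0.5" --pt "0 0 0 7.2 0.4 0 0.5" --pt "0 0 0 8.2 0.45 0.2 0.5" --pt "0 0 0 8.9 0.48 0.6 0.5" --pt "0 0 0 9.3 0.48 1.1 0.5" --pt "0 0 0 9.4 0.48 1.7 0.5" --pt "0 0 0 9.4 0.48 2.3 0.5" --pt "0 0 0 9.4 0.48 2.9 0.5" --pt "0 0 0 9.4 0.48 3.5 0.5" --pt "0 0 0 9.4 0.48 4 0.5" --pt "0 0 0 9.4 0.48 4.3 0.5" --pt "0 0 0 9.4 0.48 4.4 0.5" --pt "0 0 0 9.4 0.48 4.4 0.5"

```text
time_s: 6.07
position: [0.5041, 0.3602, 0.0865]
tcp_rot: [[0.0, 1.0, -0.001], [1.0, -0.0, -0.001], [-0.001, -0.001, -1.0]]
force: [-0.8, -0.1, -5.4]
opening: 0.705
grasp_force: 30.0
```

```bash
python3 - <<'E'
from h import *
s=read_state();print(s['opening']*87,s['grasp_force'],s['force'],s['position'])
row(.5025,.363,.070,90);print(at('w1',281,189,.105),at('w1',327,222,.037))
E
```

```text
61.30256084753045 29.975811301264912 [-0.78840586 -0.11588415 -5.38713136] [0.50405207 0.36023247 0.08653601]
(0.5025, 0.363, 0.07, 90) [-0.02, 0.01, -0.0, 0.09, -0.05, 0.55] t 6.1
[ 0.47581926 -0.21965999  0.105     ] [ 0.52562374 -0.26964929  0.037     ]
```

Call:
send_rows --pt "0 0 0 0 0 0.1 0.5" --pt "0 0 0 0 0 0.2 0.5" --pt "0 0 0 0 0 0.3 0.5" --pt "0 0 0 0 0 0.38 0.5" --pt "0 0 0 0 0 0.44 0.5" --pt "0 0 0 0 0 0.48 0.5" --pt "0 0 0 0 0 0.52 0.5" --pt "0 0 0 0 0 0.55 0.5" --pt "0 0 0 0 0 0.55 0.5" --pt "0 0 0 0 0 0.55 0.5"

```text
time_s: 6.9
position: [0.5042, 0.361, 0.0709]
tcp_rot: [[-0.0, 1.0, 0.0], [1.0, 0.0, 0.0], [0.0, 0.0, -1.0]]
force: [0.0, -0.2, -6.1]
opening: 0.706
grasp_force: 30.0
```

Call:
send_rows --pt "0 0 0 0 0 0.02 0.5" --pt "0 0 0 0 0 0.04 0.5" --pt "0 0 0 0 0 0.06 0.5" --pt "0 0 0 0 0 0.06 0.5" --pt "0 0 0 0 0 0.06 0.5"

```text
time_s: 7.32
position: [0.5044, 0.3612, 0.07]
tcp_rot: [[-0.0, 1.0, 0.001], [1.0, 0.0, 0.001], [0.001, 0.001, -1.0]]
force: [-1.1, 0.2, 1.6]
opening: 0.707
grasp_force: 30.0
```

Call:
send_rows --pt "0 0 0 0 0 0.03 0.8" --pt "0 0 0 0 0 0.03 1" --pt "0 0 0 0 0 0.03 1" --pt "0 0 0 0 0 0.03 1" --pt "0 0 0 0 0 0.03 1" --pt "0 0 0 0 0 0.03 1" --pt "0 0 0 0 0 -0.3 1" --pt "0 0 0 0 0 -1 1" --pt "0 0 0 0 0 -2 1" --pt "0 0 0 0 0 -3.2 1" --pt "0 0 0 0 0 -4.2 1" --pt "0 0 0 0 0 -4.8 1" --pt "0 0 0 0 0 -5 1" --pt "0 0 0 0 0 -5 1"

```text
time_s: 8.48
position: [0.5052, 0.3615, 0.2217]
tcp_rot: [[-0.0, 1.0, 0.005], [1.0, 0.0, 0.002], [0.002, 0.005, -1.0]]
force: [-0.0, -0.2, 0.1]
opening: 1.0
grasp_force: 0.0
```

```bash
python3 - <<'E'
from h import *
s=read_state();print(s['opening']*87,s['position'])
row(.4752,-.3205,.22,90);snap('wrist','w2');snap('top','top2')
cv2.imwrite('pics/c3.png',cv2.convertScaleAbs(cv2.resize(cv2.imread('pics/top2.png')[140:280,85:485],None,fx=2,fy=2),alpha=1.6))
E
```

```text
87.00056127086408 [0.50520744 0.36145928 0.22170366]
(0.4752, -0.3205, 0.22, 90) [0.05, -0.03, 0.0, -22.73, -1.01, -0.0] t 8.5
```

View pics/c3.png

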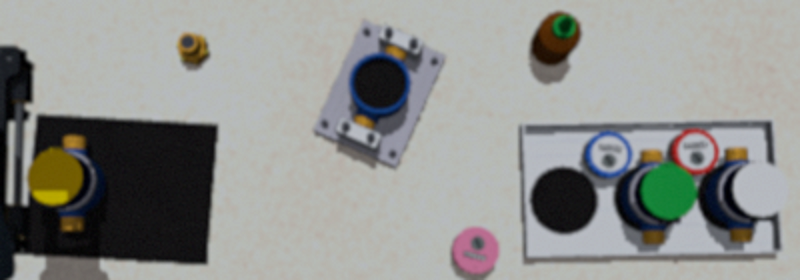

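```bash
python3 - <<'E'
from h import *
print(at('top2',85+564.5/2-.5,140+200.5/2-.5,.004))
E
```

```text
[ 0.47287815 -0.22294363  0.004     ]
```

Call:
send_rows --pt "0 0 0 -0.6 0 0 1" --pt "0 0 0 -1.6 -0.1 0 1" --pt "0 0 0 -2.9 -0.1 0 1" --pt "0 0 0 -4.2 -0.2 0 1" --pt "0 0 0 -5.5 -0.3 0 1" --pt "0 0 0 -6.8 -0.3 0 1" --pt "0 0 0 -8.1 -0.4 0 1" --pt "0 0 0 -9.4 -0.4 0 1" --pt "0 0 0 -10.7 -0.5 0 1" --pt "0 0 0 -12 -0.5 0 1" --pt "0 0 0 -13.3 -0.6 0 1" --pt "0 0 0 -14.6 -0.6 0 1" --pt "0 0 0 -15.9 -0.7 0 1" --pt "0 0 0 -17.2 -0.8 0 1" --pt "0 0 0 -18.5 -0.8 0 1" --pt "0 0 0 -19.8 -0.9 0 1" --pt "0 0 0 -21 -0.9 0 1" --pt "0 0 0 -22 -1 0 1" --pt "0 0 0 -22.6 -1.01 0 1" --pt "0 0 0 -22.73 -1.01 0 1"

```text
time_s: 10.25
position: [0.4734, -0.3237, 0.2171]
tcp_rot: [[0.003, 1.0, -0.001], [1.0, -0.003, 0.001], [0.001, -0.001, -1.0]]
force: [0.4, 0.5, -0.1]
opening: 0.995
grasp_force: 0.0
```

Call:
send_rows --pt "0 0 0 0 0 0 1" --pt "0 0 0 0 0 0 1" --pt "0 0 0 0 0 0 1"

```text
time_s: 10.5
position: [0.4739, -0.3185, 0.2184]
tcp_rot: [[-0.002, 1.0, -0.001], [1.0, 0.002, 0.002], [0.002, -0.001, -1.0]]
force: [0.2, 0.3, 0.2]
opening: 1.0
grasp_force: 0.0
```

```bash
python3 - <<'E'
from h import *
c=snap('wrist','w3')
row(.4747,-.3203,.0695,90)
hsv=cv2.cvtColor(c['image'],cv2.COLOR_BGR2HSV)
m=cv2.inRange(hsv,(50,100,60),(75,255,255));n,l,st,ce=cv2.connectedComponentsWithStats(m)
for i in np.argsort(-st[1:,4])[:2]+1:print(st[i],ce[i],at('w3',*ce[i],.105))
m=cv2.inRange(hsv,(100,120,110),(125,255,255));n,l,st,ce=cv2.connectedComponentsWithStats(m)
for i in np.argsort(-st[1:,4])[:3]+1:print(st[i],at('w3',st[i][0]+st[i][2]/2-.5,st[i][1]+st[i][3]/2-.5,.037))
E
```

```text
(0.4747, -0.3203, 0.0695, 90) [-0.01, -0.02, 0.03, -0.06, 0.02, 4.97] t 10.6
[ 239  165   83   78 4921] [279.41190815 203.35338346] [ 0.4750682  -0.31824211  0.105     ]
[539  34  21  39 454] [548.53524229  53.76651982] [ 0.65813678 -0.21303129  0.105     ]
[307 104  59  59 807] [ 0.52595375 -0.26936992  0.037     ]
[317 178   6  18  63] [ 0.51250962 -0.31840662  0.037     ]
```

Call:
send_rows --pt "0 0 0 0 0.02 0.6 1" --pt "0 0 0 0 0.02 1.4 1" --pt "0 0 0 0 0.02 2.2 1" --pt "0 0 0 0 0.02 3 1" --pt "0 0 0 0 0.02 3.8 1" --pt "0 0 0 0 0.02 4.4 1" --pt "0 0 0 0 0.02 4.8 1" --pt "0 0 0 0 0.02 4.95 1" --pt "0 0 0 0 0.02 4.95 1" --pt "0 0 0 0 0.02 4.95 0.5" --pt "0 0 0 0 0.02 4.95 0.5" --pt "0 0 0 0 0.02 4.95 0.5" --pt "0 0 0 0 0.02 4.95 0.5" --pt "0 0 0 0 0.02 4.95 0.5" --pt "0 0 0 0 0.02 4.95 0.5" --pt "0 0 0 0 0.02 4.95 0.5" --pt "0 0 0 0 0.02 4.95 0.5"

```text
time_s: 11.97
position: [0.4747, -0.3212, 0.0712]
tcp_rot: [[-0.0, 1.0, 0.001], [1.0, 0.0, -0.0], [-0.0, 0.001, -1.0]]
force: [-1.9, 0.7, 5.6]
opening: 0.709
grasp_force: 30.0
```

```bash
python3 - <<'E'
from h import *
s=read_state();print(s['opening']*87,s['position'],s['force'])
row(.494,.252,.22,90)
E
```

```text
61.65439843999807 [ 0.47473062 -0.32119487  0.0711593 ] [-1.92625524  0.69287758  5.61468415]
(0.494, 0.252, 0.22, 90) [0.01, 0.0, 0.0, 19.1, 0.65, -4.97] t 12.0
```

Call:
send_rows --pt "0 0 0 0 0 -0.15 0.5" --pt "0 0 0 0 0 -0.5 0.5" --pt "0 0 0 0 0 -1 0.5" --pt "0 0 0 0 0 -1.6 0.5" --pt "0 0 0 0 0 -2.3 0.5" --pt "0 0 0 0 0 -3 0.5" --pt "0 0 0 0.2 0 -3.7 0.5" --pt "0 0 0 0.6 0 -4.3 0.5" --pt "0 0 0 1.2 0 -4.7 0.5" --pt "0 0 0 2 0.1 -4.9 0.5" --pt "0 0 0 3 0.1 -5 0.5" --pt "0 0 0 4.1 0.15 -5 0.5" --pt "0 0 0 5.2 0.2 -5 0.5" --pt "0 0 0 6.3 0.25 -5 0.5" --pt "0 0 0 7.4 0.3 -5 0.5" --pt "0 0 0 8.5 0.35 -5 0.5" --pt "0 0 0 9.3 0.4 -5 0.5" --pt "0 0 0 9.8 0.4 -5 0.5" --pt "0 0 0 10 0.4 -5 0.5" --pt "0 0 0 10 0.4 -5 0.5"

```text
time_s: 13.63
position: [0.4858, -0.0195, 0.2205]
tcp_rot: [[-0.003, 1.0, -0.001], [1.0, 0.003, 0.001], [0.001, -0.001, -1.0]]
force: [-0.7, 1.9, -4.7]
opening: 0.708
grasp_force: 30.0
```

```bash
python3 - <<'E'
from h import *
s=read_state();print(s['opening']*87,s['grasp_force'],s['position'])
row(.494,.252,.0865,90)
E
```

```text
61.587190933149195 29.98390466440469 [ 0.48582218 -0.01951692  0.22046515]
(0.494, 0.252, 0.0865, 90) [-0.01, -0.01, 0.03, 9.05, 0.3, 4.47] t 13.6
```

Call:
send_rows --pt "0 0 0 0.3 0 0 0.5" --pt "0 0 0 0.9 0 0 0.5" --pt "0 0 0 1.8 0.1 0 0.5" --pt "0 0 0 2.8 0.1 0 0.5" --pt "0 0 0 3.9 0.15 0 0.5" --pt "0 0 0 5 0.2 0 0.5" --pt "0 0 0 6.1 0.25 0 0.5" --pt "0 0 0 7.2 0.28 0 0.5" --pt "0 0 0 8.1 0.3 0.1 0.5" --pt "0 0 0 8.7 0.3 0.4 0.5" --pt "0 0 0 9 0.3 0.8 0.5" --pt "0 0 0 9.05 0.3 1.4 0.5" --pt "0 0 0 9.05 0.3 2 0.5" --pt "0 0 0 9.05 0.3 2.6 0.5" --pt "0 0 0 9.05 0.3 3.2 0.5" --pt "0 0 0 9.05 0.3 3.8 0.5" --pt "0 0 0 9.05 0.3 4.2 0.5" --pt "0 0 0 9.05 0.3 4.4 0.5" --pt "0 0 0 9.05 0.3 4.4 0.5" --pt "0 0 0 9.05 0.3 4.4 0.5"

```text
time_s: 15.3
position: [0.4959, 0.2499, 0.0883]
tcp_rot: [[0.001, 1.0, -0.0], [1.0, -0.001, 0.0], [0.0, -0.0, -1.0]]
force: [0.3, -0.2, -4.5]
opening: 0.703
grasp_force: 30.0
```

```bash
python3 - <<'E'
from h import *
s=read_state();print(s['opening']*87,s['force'],s['position'])
row(.494,.252,.0712,90)
E
```

```text
61.124407097763594 [ 0.3210192  -0.18770963 -4.4911287 ] [0.49586874 0.24987968 0.08831115]
(0.494, 0.252, 0.0712, 90) [-0.0, -0.0, -0.01, 0.07, -0.06, 0.57] t 15.3
```

Call:
send_rows --pt "0 0 0 0 0 0.1 0.5" --pt "0 0 0 0 0 0.2 0.5" --pt "0 0 0 0 0 0.3 0.5" --pt "0 0 0 0 0 0.38 0.5" --pt "0 0 0 0 0 0.44 0.5" --pt "0 0 0 0 0 0.49 0.5" --pt "0 0 0 0 0 0.53 0.5" --pt "0 0 0 0 0 0.56 0.5" --pt "0 0 0 0 0 0.59 0.5" --pt "0 0 0 0 0 0.59 0.5" --pt "0 0 0 0 0 0.59 0.5"

```text
time_s: 16.22
position: [0.4956, 0.2506, 0.0712]
tcp_rot: [[-0.0, 1.0, 0.0], [1.0, 0.0, 0.0], [0.0, 0.0, -1.0]]
force: [-1.5, 0.0, -1.3]
opening: 0.703
grasp_force: 30.0
```

Call:
send_rows --pt "0 0 0 0 0 0.02 0.5" --pt "0 0 0 0 0 0.02 0.8" --pt "0 0 0 0 0 0.02 1" --pt "0 0 0 0 0 0.02 1" --pt "0 0 0 0 0 0.02 1" --pt "0 0 0 0 0 0.02 1" --pt "0 0 0 0 0 0.02 1" --pt "0 0 0 0 0 -0.3 1" --pt "0 0 0 0 0 -1 1" --pt "0 0 0 0 0 -2 1" --pt "0 0 0 0 0 -3.2 1" --pt "0 0 0 0 0 -4.2 1" --pt "0 0 0 0 0 -4.8 1" --pt "0 0 0 0 0 -5 1" --pt "0 0 0 0 0 -5 1" --pt "0 0 0 0 0 -5 1"

```text
time_s: 17.55
position: [0.4949, 0.2504, 0.2205]
tcp_rot: [[-0.0, 1.0, -0.001], [1.0, 0.0, 0.0], [0.0, -0.001, -1.0]]
force: [1.0, -0.2, -0.5]
opening: 1.0
grasp_force: 0.0
```

```bash
python3 - <<'E'
from h import *
row(.5257,-.2695,.15,0)
snap('top','top3')
cv2.imwrite('pics/c4.png',cv2.convertScaleAbs(cv2.resize(cv2.imread('pics/top3.png')[140:280,85:485],None,fx=2,fy=2),alpha=1.6))
E
```

```text
(0.5257, -0.2695, 0.15, 0) [-0.01, 0.0, 18.0, -17.33, 1.02, 2.35] t 17.6
```

View pics/c4.png

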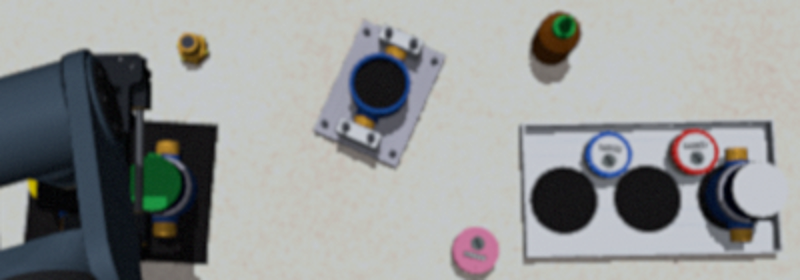

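Call:
send_rows --pt "0 0 0.4 -0.4 0 0 1" --pt "0 0 1.3 -1.2 0.1 0 1" --pt "0 0 2.4 -2.3 0.1 0 1" --pt "0 0 3.5 -3.4 0.2 0 1" --pt "0 0 4.6 -4.5 0.3 0 1" --pt "0 0 5.7 -5.6 0.3 0 1" --pt "0 0 6.8 -6.7 0.4 0 1" --pt "0 0 7.9 -7.8 0.4 0 1" --pt "0 0 9 -8.9 0.5 0 1" --pt "0 0 10.1 -10 0.6 0 1" --pt "0 0 11.2 -11.1 0.6 0 1" --pt "0 0 12.3 -12.2 0.7 0.1 1" --pt "0 0 13.4 -13.3 0.8 0.2 1" --pt "0 0 14.5 -14.4 0.8 0.4 1" --pt "0 0 15.6 -15.4 0.9 0.6 1" --pt "0 0 16.6 -16.3 1 0.8 1" --pt "0 0 17.5 -17 1.02 1 1" --pt "0 0 18 -17.33 1.02 1 1" --pt "0 0 18 -17.33 1.02 1 1" --pt "0 0 18 -17.33 1.02 1 1"

```text
time_s: 19.27
position: [0.5249, -0.2695, 0.1891]
tcp_rot: [[1.0, -0.001, -0.003], [-0.001, -1.0, 0.003], [-0.003, -0.003, -1.0]]
force: [0.1, 0.3, 0.1]
opening: 1.004
grasp_force: 0.0
```

```bash
python3 - <<'E'
from h import *
c=snap('wrist','w4')
row(.5257,-.2695,.05,0);row(.5257,-.2695,.0185,0)
print(proj('w4',[[.5257,-.2695,.037],[.5257+.027,-.2695,.037]]))
E
```

```text
(0.5257, -0.2695, 0.05, 0) [-0.03, 0.02, 0.0, 0.03, 0.04, 4.65] t 19.3
(0.5257, -0.2695, 0.0185, 0) [-0.03, 0.02, 0.0, 0.03, 0.04, 5.7] t 19.3
[[280.29078188 191.22729598]
 [280.28419433 159.69842849]]
```

View pics/w4.png

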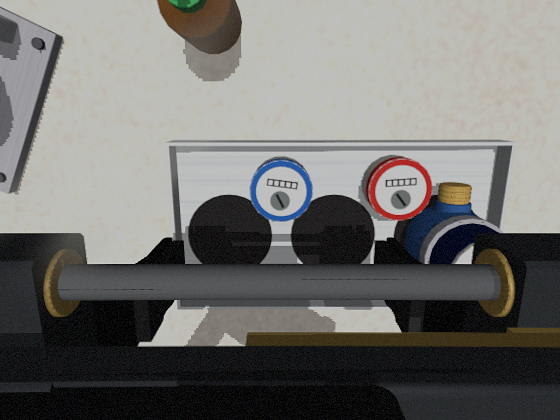

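Call:
send_rows --pt "-0.03 0 0 0.06 0.04 0.6 1" --pt "-0.03 0 0 0.06 0.04 1.4 1" --pt "-0.03 0 0 0.06 0.04 2.2 1" --pt "-0.03 0 0 0.06 0.04 3 1" --pt "-0.03 0 0 0.06 0.04 3.8 1" --pt "-0.03 0 0 0.06 0.04 4.5 1" --pt "-0.03 0 0 0.06 0.04 5 1" --pt "-0.03 0 0 0.06 0.04 5.4 1" --pt "-0.03 0 0 0.06 0.04 5.65 1" --pt "-0.03 0 0 0.06 0.04 5.7 1" --pt "-0.03 0 0 0.06 0.04 5.7 1" --pt "-0.03 0 0 0.06 0.04 5.7 1"

```text
time_s: 20.32
position: [0.5287, -0.2707, 0.0206]
tcp_rot: [[1.0, 0.001, 0.002], [0.001, -1.0, -0.003], [0.002, 0.003, -1.0]]
force: [0.5, 0.2, 0.6]
opening: 1.0
grasp_force: 0.0
```

Call:
send_rows --pt "0 0 0 0 0 0 0.7" --pt "0 0 0 0 0 0 0.5" --pt "0 0 0 0 0 0 0.5" --pt "0 0 0 0 0 0 0.5" --pt "0 0 0 0 0 0 0.5" --pt "0 0 0 0 0 0 0.5" --pt "0 0 0 0 0 0 0.5" --pt "0 0 0 0 0 0 0.5" --pt "0 0 0 0 0 0 0.5"

```text
time_s: 21.07
position: [0.5282, -0.2706, 0.0199]
tcp_rot: [[1.0, 0.0, 0.0], [0.0, -1.0, -0.002], [0.0, 0.002, -1.0]]
force: [-0.7, -0.7, 2.7]
opening: 0.606
grasp_force: 30.0
```

```bash
python3 - <<'E'
from h import *
s=read_state();print(s['opening']*87,s['position'],s['force'])
row(.5257,-.2695,.17,0);row(.54,-.0044,.17,0)
E
```

```text
52.72579332337501 [ 0.52815714 -0.27057711  0.01986965] [-0.69596357 -0.73747061  2.70808045]
(0.5257, -0.2695, 0.17, 0) [0.03, -0.0, 0.0, -0.08, -0.02, -5.0] t 21.1
(0.54, -0.0044, 0.17, 0) [0.03, -0.0, 0.0, 0.4, -8.86, -5.03] t 21.1
```

Call:
send_rows --pt "0 0 0 0 0 -0.2 0.5" --pt "0 0 0 0 0 -0.6 0.5" --pt "0 0 0 0 0 -1.2 0.5" --pt "0 0 0 0 0 -2 0.5" --pt "0 0 0 0 0 -2.8 0.5" --pt "0 0 0 0 -0.2 -3.6 0.5" --pt "0 0 0 0 -0.6 -4.4 0.5" --pt "0 0 0 0 -1.2 -5 0.5" --pt "0 0 0 0.1 -2 -5.4 0.5" --pt "0 0 0 0.3 -3 -5.5 0.5" --pt "0 0 0 0.5 -4 -5.5 0.5" --pt "0 0 0 0.8 -5 -5.5 0.5" --pt "0 0 0 1.1 -6 -5.5 0.5" --pt "0 0 0 1.4 -7 -5.5 0.5" --pt "0 0 0 1.7 -7.9 -5.5 0.5" --pt "0 0 0 1.9 -8.5 -5.5 0.5" --pt "0 0 0 2 -8.8 -5.5 0.5" --pt "0 0 0 2 -8.86 -5.5 0.5" --pt "0 0 0 2 -8.86 -5.5 0.5" --pt "0 0 0 2 -8.86 -5.5 0.5"

```text
time_s: 22.73
position: [0.5876, -0.0053, 0.1843]
tcp_rot: [[1.0, -0.0, -0.0], [-0.0, -1.0, -0.003], [-0.0, 0.003, -1.0]]
force: [-0.3, -0.7, -0.4]
opening: 0.608
grasp_force: 30.0
```

```bash
python3 - <<'E'
from h import *
c=snap('wrist','w5');s=read_state();print(s['position'],s['opening'],s['time_s'])
print(proj('w5',[[.606,-.0044,.074],[.606+.036,-.0044,.074],[.606,-.0404,.074]]))
E
```

```text
[ 0.58762908 -0.00554439  0.18426629] 0.6057461787508821 22.7833
[[278.42737365 180.03498959]
 [278.39214561 130.22343595]
 [327.24655785 179.97523632]]
```

View pics/w5.png

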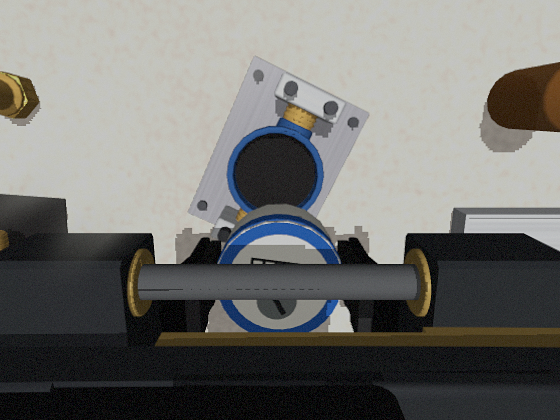

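```bash
python3 - <<'E'
from h import *
from scipy.optimize import least_squares
im=cv2.imread('pics/w5.png');hsv=cv2.cvtColor(im,cv2.COLOR_BGR2HSV)
m=cv2.inRange(hsv,(98,120,70),(125,255,255))
cv2.imwrite('pics/m.png',m)
def fit(P):
    f=lambda q:np.hypot(P[:,0]-q[0],P[:,1]-q[1])-q[2]
    return least_squares(f,[*P.mean(0),.03],loss='soft_l1',f_scale=.0005).x
# mouth outer rim: first blue pixel along rays from outside, upper part
def edge(c,angs,r0,r1,z):
    P=[]
    for a in np.radians(angs):
        for r in np.arange(r0,r1,-.25):
            u,v=c[0]+r*np.cos(a),c[1]+r*np.sin(a)
            if m[int(round(v)),int(round(u))]: P.append(at('w5',u,v,z)[:2]);break
    return np.array(P)
q=fit(edge((276,175),list(range(-240,-90,6))[5:]+list(range(-50,20,6)),58,40,.074));print('mouth',q.round(4))
s=read_state()
q=fit(edge((279.5,275),list(range(95,130,3))+list(range(50,86,3))+list(range(-40,-15,3))+list(range(195,220,3)),72,50,s['position'][2]+.0171));print('dial',q.round(4),s['position'])
E
```

```text
mouth [ 0.6099 -0.0018  0.035 ]
dial [ 0.5868 -0.0042  0.0268] [ 0.58762908 -0.00554439  0.18426629]
```

```bash
python3 - <<'E'
from h import *
row(.6105,-.0027,.105,0)
E
```

```text
(0.6105, -0.0027, 0.105, 0) [0.03, 0.0, -0.01, 0.76, -0.1, 2.64] t 22.8
```

Call:
send_rows --pt "0.03 0 0 0.2 0 0 0.5" --pt "0.03 0 0 0.5 -0.1 0 0.5" --pt "0.03 0 0 0.76 -0.1 0 0.5" --pt "0.03 0 0 0.76 -0.1 0.4 0.5" --pt "0.03 0 0 0.76 -0.1 1 0.5" --pt "0.03 0 0 0.76 -0.1 1.6 0.5" --pt "0.03 0 0 0.76 -0.1 2.2 0.5" --pt "0.03 0 0 0.76 -0.1 2.5 0.5" --pt "0.03 0 0 0.76 -0.1 2.64 0.5" --pt "0.03 0 0 0.76 -0.1 2.64 0.5" --pt "0.03 0 0 0.76 -0.1 2.64 0.5" --pt "0.03 0 0 0.76 -0.1 2.64 0.5"

```text
time_s: 23.78
position: [0.6119, -0.0016, 0.106]
tcp_rot: [[1.0, 0.0, 0.003], [0.0, -1.0, -0.0], [0.003, 0.0, -1.0]]
force: [-0.4, 0.8, -1.8]
opening: 0.609
grasp_force: 30.0
```

```bash
python3 - <<'E'
from h import *
s=read_state();print(s['position'],s['force'])
row(.6105,-.0027,.0795,0)
snap('wrist','w6')
E
```

```text
[ 0.61189097 -0.00164452  0.10603078] [-0.37598998  0.79945888 -1.80913803]
(0.6105, -0.0027, 0.0795, 0) [0.0, -0.03, 0.0, -0.05, 0.04, 0.88] t 23.8
```

View pics/w6.png

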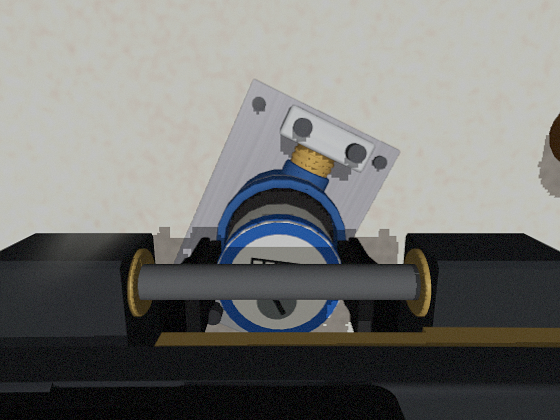

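Call:
send_rows --pt "0 0 0 -0.04 0.02 0.1 0.5" --pt "0 0 0 -0.04 0.02 0.2 0.5" --pt "0 0 0 -0.04 0.02 0.3 0.5" --pt "0 0 0 -0.04 0.02 0.4 0.5" --pt "0 0 0 -0.04 0.02 0.5 0.5" --pt "0 0 0 -0.04 0.02 0.6 0.5" --pt "0 0 0 -0.04 0.02 0.7 0.5" --pt "0 0 0 -0.04 0.02 0.76 0.5" --pt "0 0 0 -0.04 0.02 0.82 0.5" --pt "0 0 0 -0.04 0.02 0.82 0.5" --pt "0 0 0 -0.04 0.02 0.82 0.5"

```text
time_s: 24.75
position: [0.6096, -0.002, 0.0802]
tcp_rot: [[1.0, 0.0, 0.0], [0.0, -1.0, 0.0], [0.0, -0.0, -1.0]]
force: [-0.1, 0.4, -1.1]
opening: 0.608
grasp_force: 30.0
```

Call:
send_rows --pt "0 0 0 0 0 0.02 0.5" --pt "0 0 0 0 0 0.04 0.5" --pt "0 0 0 0 0 0.05 0.5" --pt "0 0 0 0 0 0.05 0.5" --pt "0 0 0 0 0 0.05 0.5"

```text
time_s: 25.17
position: [0.6097, -0.0021, 0.079]
tcp_rot: [[1.0, 0.0, 0.001], [0.0, -1.0, 0.0], [0.001, -0.0, -1.0]]
force: [-0.1, -0.2, -0.6]
opening: 0.604
grasp_force: 30.0
```

Bottom about on the floor; release and rise straight up.

Call:
send_rows --pt "0 0 0 0 0 0.02 0.5" --pt "0 0 0 0 0 0.02 0.62" --pt "0 0 0 0 0 0.02 0.7" --pt "0 0 0 0 0 0.02 0.8" --pt "0 0 0 0 0 0.02 1" --pt "0 0 0 0 0 0.02 1" --pt "0 0 0 0 0 0.02 1" --pt "0 0 0 0 0 0.02 1" --pt "0 0 0 0 0 -0.3 1" --pt "0 0 0 0 0 -1 1" --pt "0 0 0 0 0 -2 1" --pt "0 0 0 0 0 -3 1" --pt "0 0 0 0 0 -3.8 1" --pt "0 0 0 0 0 -4.2 1" --pt "0 0 0 0 0 -4.2 1" --pt "0 0 0 0 0 -4.2 1"

```text
time_s: 26.5
position: [0.6099, -0.0021, 0.206]
tcp_rot: [[1.0, 0.0, 0.002], [0.0, -1.0, -0.0], [0.002, 0.0, -1.0]]
force: [-0.4, -0.1, -0.8]
opening: 0.999
grasp_force: 0.0
```

```bash
python3 - <<'E'
from h import *
s=read_state();print(s['position'],s['time_s'])
row(.4956,.2506,.22,90)
snap('wrist','w7'); print(proj('w7',[[.6099,-.0018,.074],[.6099,-.0018,.096]]))
E
```

```text
[ 0.60986776 -0.0021279   0.20596444] 26.5
(0.4956, 0.2506, 0.22, 90) [0.02, -0.02, -18.0, -3.8, -8.43, -0.48] t 26.5
[[279.49586369 198.17510915]
 [279.57153238 204.66698064]]
```

View pics/w7.png

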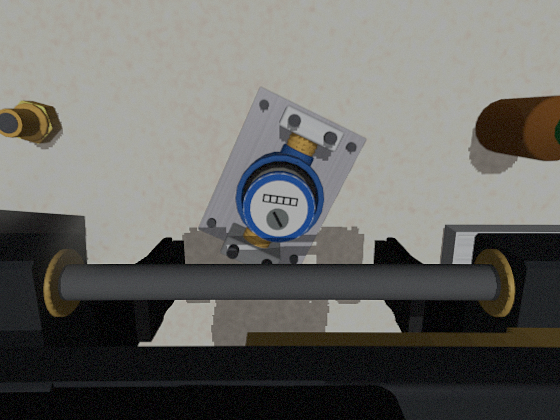

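Call:
send_rows --pt "0 0 -1 0 -0.2 -0.3 1" --pt "0 0 -2 -0.1 -0.5 -0.5 1" --pt "0 0 -3.2 -0.3 -1.1 -0.5 1" --pt "0 0 -4.4 -0.7 -1.8 -0.5 1" --pt "0 0 -5.6 -1.1 -2.6 -0.5 1" --pt "0 0 -6.8 -1.5 -3.4 -0.5 1" --pt "0 0 -8 -1.9 -4.2 -0.5 1" --pt "0 0 -9.2 -2.3 -5 -0.5 1" --pt "0 0 -10.4 -2.6 -5.8 -0.5 1" --pt "0 0 -11.6 -2.9 -6.5 -0.5 1" --pt "0 0 -12.8 -3.2 -7.1 -0.5 1" --pt "0 0 -14 -3.4 -7.6 -0.5 1" --pt "0 0 -15.2 -3.6 -8 -0.5 1" --pt "0 0 -16.4 -3.7 -8.3 -0.5 1" --pt "0 0 -17.4 -3.8 -8.43 -0.5 1" --pt "0 0 -18 -3.8 -8.43 -0.5 1" --pt "0 0 -18 -3.8 -8.43 -0.5 1" --pt "0 0 -18 -3.8 -8.43 -0.5 1" --pt "0 0 -18 -3.8 -8.43 -0.5 1"

```text
time_s: 28.13
position: [0.4951, 0.2505, 0.219]
tcp_rot: [[0.001, 1.0, -0.002], [1.0, -0.001, -0.0], [-0.0, -0.002, -1.0]]
force: [0.2, -0.2, 0.6]
opening: 1.005
grasp_force: 0.0
```

```bash
python3 - <<'E'
from h import *
row(.4956,.2506,.0712,90)
E
```

```text
(0.4956, 0.2506, 0.0712, 90) [-0.02, 0.0, -0.01, 0.01, 0.03, 4.93] t 28.1
```

Call:
send_rows --pt "0 0 0 0 0.02 0.6 1" --pt "0 0 0 0 0.02 1.4 1" --pt "0 0 0 0 0.02 2.2 1" --pt "0 0 0 0 0.02 3 1" --pt "0 0 0 0 0.02 3.8 1" --pt "0 0 0 0 0.02 4.4 1" --pt "0 0 0 0 0.02 4.8 1" --pt "0 0 0 0 0.02 4.93 1" --pt "0 0 0 0 0.02 4.93 1" --pt "0 0 0 0 0.02 4.93 1" --pt "0 0 0 0 0.02 4.93 0.5" --pt "0 0 0 0 0.02 4.93 0.5" --pt "0 0 0 0 0.02 4.93 0.5" --pt "0 0 0 0 0.02 4.93 0.5" --pt "0 0 0 0 0.02 4.93 0.5" --pt "0 0 0 0 0.02 4.93 0.5" --pt "0 0 0 0 0.02 4.93 0.5" --pt "0 0 0 0 0.02 4.93 0.5"

```text
time_s: 29.63
position: [0.4958, 0.2509, 0.0725]
tcp_rot: [[-0.0, 1.0, -0.0], [1.0, 0.0, 0.0], [0.0, -0.0, -1.0]]
force: [-2.3, -0.3, 5.7]
opening: 0.71
grasp_force: 30.0
```

```bash
python3 - <<'E'
from h import *
s=read_state();print(s['opening']*87,s['position'],s['force'])
row(.4747,-.3212,.22,90)
E
```

```text
61.79067892941715 [0.49577525 0.25089023 0.07246343] [-2.27882232 -0.30410226  5.7033197 ]
(0.4747, -0.3212, 0.22, 90) [-0.0, -0.0, 0.0, -19.07, -0.71, -4.92] t 29.6
```

Call:
send_rows --pt "0 0 0 0 0 -0.15 0.5" --pt "0 0 0 0 0 -0.5 0.5" --pt "0 0 0 0 0 -1 0.5" --pt "0 0 0 0 0 -1.6 0.5" --pt "0 0 0 0 0 -2.3 0.5" --pt "0 0 0 -0.1 0 -3 0.5" --pt "0 0 0 -0.4 0 -3.7 0.5" --pt "0 0 0 -0.9 0 -4.3 0.5" --pt "0 0 0 -1.6 -0.1 -4.7 0.5" --pt "0 0 0 -2.5 -0.1 -4.9 0.5" --pt "0 0 0 -3.5 -0.1 -4.95 0.5" --pt "0 0 0 -4.6 -0.2 -4.95 0.5" --pt "0 0 0 -5.7 -0.2 -4.95 0.5" --pt "0 0 0 -6.8 -0.2 -4.95 0.5" --pt "0 0 0 -7.9 -0.3 -4.95 0.5" --pt "0 0 0 -8.9 -0.3 -4.95 0.5" --pt "0 0 0 -9.6 -0.3 -4.95 0.5" --pt "0 0 0 -10 -0.4 -4.95 0.5" --pt "0 0 0 -10 -0.4 -4.95 0.5" --pt "0 0 0 -10 -0.4 -4.95 0.5"

```text
time_s: 31.3
position: [0.4837, -0.0496, 0.2204]
tcp_rot: [[0.002, 1.0, -0.0], [1.0, -0.002, 0.001], [0.001, -0.0, -1.0]]
force: [0.9, -0.1, -3.7]
opening: 0.703
grasp_force: 30.0
```

```bash
python3 - <<'E'
from h import *
row(.4747,-.3212,.14,90)
E
```

```text
(0.4747, -0.3212, 0.14, 90) [-0.0, -0.01, -0.02, -9.06, -0.28, 2.67] t 31.3
```

Call:
send_rows --pt "0 0 0 -0.3 0 0 0.5" --pt "0 0 0 -0.9 0 0 0.5" --pt "0 0 0 -1.8 -0.1 0 0.5" --pt "0 0 0 -2.8 -0.1 0 0.5" --pt "0 0 0 -3.9 -0.1 0 0.5" --pt "0 0 0 -5 -0.2 0 0.5" --pt "0 0 0 -6.1 -0.2 0 0.5" --pt "0 0 0 -7.2 -0.2 0 0.5" --pt "0 0 0 -8.1 -0.3 0.1 0.5" --pt "0 0 0 -8.7 -0.3 0.4 0.5" --pt "0 0 0 -9 -0.3 0.8 0.5" --pt "0 0 0 -9.06 -0.3 1.4 0.5" --pt "0 0 0 -9.06 -0.3 2 0.5" --pt "0 0 0 -9.06 -0.3 2.4 0.5" --pt "0 0 0 -9.06 -0.3 2.67 0.5" --pt "0 0 0 -9.06 -0.3 2.67 0.5" --pt "0 0 0 -9.06 -0.3 2.67 0.5" --pt "0 0 0 -9.06 -0.3 2.67 0.5" --pt "0 0 0 -9.06 -0.3 2.67 0.5"

```text
time_s: 32.88
position: [0.476, -0.3212, 0.1411]
tcp_rot: [[-0.001, 1.0, 0.002], [1.0, 0.001, -0.001], [-0.001, 0.002, -1.0]]
force: [-0.1, -0.0, -4.6]
opening: 0.705
grasp_force: 30.0
```

```bash
python3 - <<'E'
from h import *
s=read_state();print(s['opening']*87,s['position'],s['force'])
row(.4747,-.3212,.0735,90)
E
```

```text
61.35621363424199 [ 0.47602128 -0.32118115  0.14113081] [-0.0706186  -0.03397508 -4.57218217]
(0.4747, -0.3212, 0.0735, 90) [0.02, 0.01, 0.01, 0.0, -0.05, 2.25] t 32.9
```

Call:
send_rows --pt "0 0 0 0 -0.04 0.2 0.5" --pt "0 0 0 0 -0.04 0.5 0.5" --pt "0 0 0 0 -0.04 0.8 0.5" --pt "0 0 0 0 -0.04 1.1 0.5" --pt "0 0 0 0 -0.04 1.4 0.5" --pt "0 0 0 0 -0.04 1.6 0.5" --pt "0 0 0 0 -0.04 1.8 0.5" --pt "0 0 0 0 -0.04 1.95 0.5" --pt "0 0 0 0 -0.04 2.05 0.5" --pt "0 0 0 0 -0.04 2.12 0.5" --pt "0 0 0 0 -0.04 2.18 0.5" --pt "0 0 0 0 -0.04 2.22 0.5" --pt "0 0 0 0 -0.04 2.25 0.5" --pt "0 0 0 0 -0.04 2.27 0.5" --pt "0 0 0 0 -0.04 2.27 0.5"

```text
time_s: 34.13
position: [0.4742, -0.3212, 0.0725]
tcp_rot: [[-0.0, 1.0, 0.001], [1.0, 0.0, -0.0], [-0.0, 0.001, -1.0]]
force: [-0.1, 0.5, -2.1]
opening: 0.706
grasp_force: 30.0
```

Nearly seated; a touch more, then release.

Call:
send_rows --pt "0 0 0 0 0 0.02 0.5" --pt "0 0 0 0 0 0.03 0.5" --pt "0 0 0 0 0 0.03 0.8" --pt "0 0 0 0 0 0.03 1" --pt "0 0 0 0 0 0.03 1" --pt "0 0 0 0 0 0.03 1" --pt "0 0 0 0 0 0.03 1" --pt "0 0 0 0 0 0.03 1" --pt "0 0 0 0 0 -0.3 1" --pt "0 0 0 0 0 -1 1" --pt "0 0 0 0 0 -2 1" --pt "0 0 0 0 0 -3.2 1" --pt "0 0 0 0 0 -4.2 1" --pt "0 0 0 0 0 -4.8 1" --pt "0 0 0 0 0 -5 1" --pt "0 0 0 0 0 -5 1" --pt "0 0 0 0 0 -5 1"

```text
time_s: 35.55
position: [0.4736, -0.3206, 0.2217]
tcp_rot: [[-0.0, 1.0, -0.0], [1.0, 0.0, 0.001], [0.001, -0.0, -1.0]]
force: [-1.2, -0.3, -0.4]
opening: 1.002
grasp_force: 0.0
```

```bash
python3 - <<'E'
from h import *
row(.5044,.3612,.22,90)
E
```

```text
(0.5044, 0.3612, 0.22, 90) [-0.0, -0.01, 0.0, 22.72, 1.03, 0.08] t 35.5
```

Call:
send_rows --pt "0 0 0 0.6 0 0 1" --pt "0 0 0 1.6 0.1 0 1" --pt "0 0 0 2.9 0.1 0 1" --pt "0 0 0 4.2 0.2 0 1" --pt "0 0 0 5.5 0.3 0 1" --pt "0 0 0 6.8 0.3 0 1" --pt "0 0 0 8.1 0.4 0 1" --pt "0 0 0 9.4 0.4 0 1" --pt "0 0 0 10.7 0.5 0 1" --pt "0 0 0 12 0.5 0 1" --pt "0 0 0 13.3 0.6 0 1" --pt "0 0 0 14.6 0.6 0 1" --pt "0 0 0 15.9 0.7 0 1" --pt "0 0 0 17.2 0.8 0 1" --pt "0 0 0 18.5 0.8 0 1" --pt "0 0 0 19.8 0.9 0 1" --pt "0 0 0 21 0.9 0 1" --pt "0 0 0 22 1 0 1" --pt "0 0 0 22.6 1 0 1" --pt "0 0 0 22.72 1 0 1"

```text
time_s: 37.22
position: [0.5013, 0.3641, 0.2199]
tcp_rot: [[-0.004, 1.0, -0.004], [1.0, 0.004, 0.0], [0.0, -0.004, -1.0]]
force: [-0.6, -0.6, -0.5]
opening: 0.998
grasp_force: 0.0
```

Call:
send_rows --pt "0 0 0 0 0 0 1" --pt "0 0 0 0 0 0 1" --pt "0 0 0 0 0 0 1" --pt "0 0 0 0 0 0 1"

```text
time_s: 37.55
position: [0.5036, 0.3592, 0.222]
tcp_rot: [[0.001, 1.0, -0.001], [1.0, -0.001, -0.0], [-0.0, -0.001, -1.0]]
force: [-1.1, -0.0, -0.7]
opening: 1.002
grasp_force: 0.0
```

```bash
python3 - <<'E'
from h import *
row(.5044,.3612,.07,90)
E
```

```text
(0.5044, 0.3612, 0.07, 90) [-0.01, 0.01, -0.02, 0.07, 0.03, 5.07] t 37.5
```

Call:
send_rows --pt "0 0 0 0.04 0.02 0.6 1" --pt "0 0 0 0.04 0.02 1.4 1" --pt "0 0 0 0.04 0.02 2.2 1" --pt "0 0 0 0.04 0.02 3 1" --pt "0 0 0 0.04 0.02 3.8 1" --pt "0 0 0 0.04 0.02 4.4 1" --pt "0 0 0 0.04 0.02 4.8 1" --pt "0 0 0 0.04 0.02 5 1" --pt "0 0 0 0.04 0.02 5 1" --pt "0 0 0 0.04 0.02 5 1" --pt "0 0 0 0.04 0.02 5 0.5" --pt "0 0 0 0.04 0.02 5 0.5" --pt "0 0 0 0.04 0.02 5 0.5" --pt "0 0 0 0.04 0.02 5 0.5" --pt "0 0 0 0.04 0.02 5 0.5" --pt "0 0 0 0.04 0.02 5 0.5" --pt "0 0 0 0.04 0.02 5 0.5" --pt "0 0 0 0.04 0.02 5 0.5"

```text
time_s: 39.05
position: [0.5042, 0.362, 0.0728]
tcp_rot: [[-0.0, 1.0, -0.0], [1.0, 0.0, 0.0], [0.0, -0.0, -1.0]]
force: [-1.6, 0.4, 5.4]
opening: 0.707
grasp_force: 30.0
```

```bash
python3 - <<'E'
from h import *
s=read_state();print(s['opening']*87,s['position'],s['force'])
row(.4747,-.2211,.22,90)
E
```

```text
61.52728515414606 [0.50420034 0.36196189 0.07284753] [-1.57976317  0.36842603  5.3802696 ]
(0.4747, -0.2211, 0.22, 90) [-0.0, -0.01, 0.0, -19.43, -0.99, -4.91] t 39.0
```

Call:
send_rows --pt "0 0 0 0 0 -0.15 0.5" --pt "0 0 0 0 0 -0.5 0.5" --pt "0 0 0 0 0 -1 0.5" --pt "0 0 0 0 0 -1.6 0.5" --pt "0 0 0 0 0 -2.3 0.5" --pt "0 0 0 -0.1 0 -3 0.5" --pt "0 0 0 -0.4 0 -3.7 0.5" --pt "0 0 0 -0.9 0 -4.3 0.5" --pt "0 0 0 -1.6 -0.1 -4.7 0.5" --pt "0 0 0 -2.5 -0.1 -4.9 0.5" --pt "0 0 0 -3.5 -0.2 -4.95 0.5" --pt "0 0 0 -4.6 -0.2 -4.95 0.5" --pt "0 0 0 -5.7 -0.3 -4.95 0.5" --pt "0 0 0 -6.8 -0.3 -4.95 0.5" --pt "0 0 0 -7.9 -0.4 -4.95 0.5" --pt "0 0 0 -8.9 -0.4 -4.95 0.5" --pt "0 0 0 -9.6 -0.5 -4.95 0.5" --pt "0 0 0 -10 -0.5 -4.95 0.5" --pt "0 0 0 -10 -0.5 -4.95 0.5" --pt "0 0 0 -10 -0.5 -4.95 0.5"

```text
time_s: 40.72
position: [0.4895, 0.0617, 0.2207]
tcp_rot: [[0.002, 1.0, 0.0], [1.0, -0.002, 0.001], [0.001, 0.0, -1.0]]
force: [-0.1, 0.5, -6.7]
opening: 0.709
grasp_force: 30.0
```

```bash
python3 - <<'E'
from h import *
row(.4747,-.2211,.14,90)
E
```

```text
(0.4747, -0.2211, 0.14, 90) [0.0, -0.01, -0.02, -9.43, -0.48, 2.68] t 40.7
```

Call:
send_rows --pt "0 0 0 -0.3 0 0 0.5" --pt "0 0 0 -0.9 0 0 0.5" --pt "0 0 0 -1.8 -0.1 0 0.5" --pt "0 0 0 -2.8 -0.1 0 0.5" --pt "0 0 0 -3.9 -0.2 0 0.5" --pt "0 0 0 -5 -0.3 0 0.5" --pt "0 0 0 -6.1 -0.3 0 0.5" --pt "0 0 0 -7.2 -0.4 0 0.5" --pt "0 0 0 -8.2 -0.4 0.1 0.5" --pt "0 0 0 -8.9 -0.5 0.4 0.5" --pt "0 0 0 -9.3 -0.5 0.8 0.5" --pt "0 0 0 -9.43 -0.5 1.4 0.5" --pt "0 0 0 -9.43 -0.5 2 0.5" --pt "0 0 0 -9.43 -0.5 2.4 0.5" --pt "0 0 0 -9.43 -0.5 2.68 0.5" --pt "0 0 0 -9.43 -0.5 2.68 0.5" --pt "0 0 0 -9.43 -0.5 2.68 0.5" --pt "0 0 0 -9.43 -0.5 2.68 0.5" --pt "0 0 0 -9.43 -0.5 2.68 0.5"

```text
time_s: 42.3
position: [0.4755, -0.2212, 0.1411]
tcp_rot: [[-0.001, 1.0, 0.002], [1.0, 0.001, -0.001], [-0.001, 0.002, -1.0]]
force: [-0.9, -0.8, -5.9]
opening: 0.707
grasp_force: 30.0
```

```bash
python3 - <<'E'
from h import *
s=read_state();print(s['opening']*87,s['position'],s['force'])
row(.4747,-.2215,.0738,90)
E
```

```text
61.47440694502564 [ 0.47552001 -0.22124494  0.14113919] [-0.88480115 -0.8310358  -5.88510079]
(0.4747, -0.2215, 0.0738, 90) [0.02, 0.01, 0.01, -0.01, -0.03, 2.24] t 42.3
```

Call:
send_rows --pt "0 0 0 0 -0.02 0.2 0.5" --pt "0 0 0 0 -0.02 0.5 0.5" --pt "0 0 0 0 -0.02 0.8 0.5" --pt "0 0 0 0 -0.02 1.1 0.5" --pt "0 0 0 0 -0.02 1.4 0.5" --pt "0 0 0 0 -0.02 1.6 0.5" --pt "0 0 0 0 -0.02 1.8 0.5" --pt "0 0 0 0 -0.02 1.95 0.5" --pt "0 0 0 0 -0.02 2.05 0.5" --pt "0 0 0 0 -0.02 2.12 0.5" --pt "0 0 0 0 -0.02 2.17 0.5" --pt "0 0 0 0 -0.02 2.21 0.5" --pt "0 0 0 0 -0.02 2.24 0.5" --pt "0 0 0 0 -0.02 2.26 0.5" --pt "0 0 0 0 -0.02 2.26 0.5"

```text
time_s: 43.55
position: [0.4743, -0.2212, 0.0729]
tcp_rot: [[-0.0, 1.0, 0.001], [1.0, 0.0, -0.0], [-0.0, 0.001, -1.0]]
force: [-0.3, -0.8, -2.8]
opening: 0.706
grasp_force: 30.0
```

Call:
send_rows --pt "0 0 0 0 0 0.02 0.5" --pt "0 0 0 0 0 0.03 0.5" --pt "0 0 0 0 0 0.03 0.8" --pt "0 0 0 0 0 0.03 1" --pt "0 0 0 0 0 0.03 1" --pt "0 0 0 0 0 0.03 1" --pt "0 0 0 0 0 0.03 1" --pt "0 0 0 0 0 0.03 1" --pt "0 0 0 0 0 -0.3 1" --pt "0 0 0 0 0 -1 1" --pt "0 0 0 0 0 -2 1" --pt "0 0 0 0 0 -3.2 1" --pt "0 0 0 0 0 -4.2 1" --pt "0 0 0 0 0 -5.2 1" --pt "0 0 0 0.5 0 -6 1" --pt "0 0 0 1.5 0 -6 1" --pt "0 0 0 2.7 0 -6 1" --pt "0 0 0 3.9 0 -6 1" --pt "0 0 0 4.5 0 -6 1" --pt "0 0 0 4.5 0 -6 1"

```text
time_s: 45.22
position: [0.4727, -0.0823, 0.2531]
tcp_rot: [[-0.004, 1.0, -0.0], [1.0, 0.004, 0.002], [0.002, -0.0, -1.0]]
force: [-0.9, -0.1, 0.8]
opening: 1.006
grasp_force: 0.0
```

Call:
send_rows --pt "0 0 0 1 0 0 1" --pt "0 0 0 2.2 0 0 1" --pt "0 0 0 3.4 0 0 1" --pt "0 0 0 4.6 0 0 1" --pt "0 0 0 5.6 0 0 1" --pt "0 0 0 6 0 0 1" --pt "0 0 0 6 0 0 1" --pt "0 0 0 6 0 0 1"

```text
time_s: 45.88
position: [0.4742, 0.0936, 0.2529]
tcp_rot: [[-0.002, 1.0, 0.001], [1.0, 0.002, -0.001], [-0.001, 0.001, -1.0]]
force: [0.5, -0.4, 0.8]
opening: 1.001
grasp_force: 0.0
```

```bash
python3 - <<'E'
from h import *
snap('top','top9');a=cv2.imread('pics/top0.png');b=cv2.imread('pics/top9.png')
f=lambda i:cv2.convertScaleAbs(cv2.resize(i[145:285,235:485],None,fx=2.1,fy=2.1,interpolation=cv2.INTER_CUBIC),alpha=1.6)
cv2.imwrite('pics/c9.png',np.vstack([f(a)[:290],f(b)[:290]]))
for i in(a,b):
    h=cv2.cvtColor(i,cv2.COLOR_BGR2HSV)
    for lo,hi in(((20,150,80),(35,255,255)),((50,100,60),(75,255,255))):
        m=cv2.inRange(h,lo,hi);m[:,:345]=0;m[:205]=0;n,l,st,ce=cv2.connectedComponentsWithStats(m);k=1+np.argmax(st[1:,4]);print(st[k],ce[k])
E
```

```text
[361 217  27  34 607] [374.14827018 235.48105437]
[406 221  28  29 582] [419.06872852 235.11340206]
[362 217  27  34 606] [374.42409241 235.62706271]
[406 221  28  29 599] [419.06844741 235.46410684]
```

View pics/c9.png

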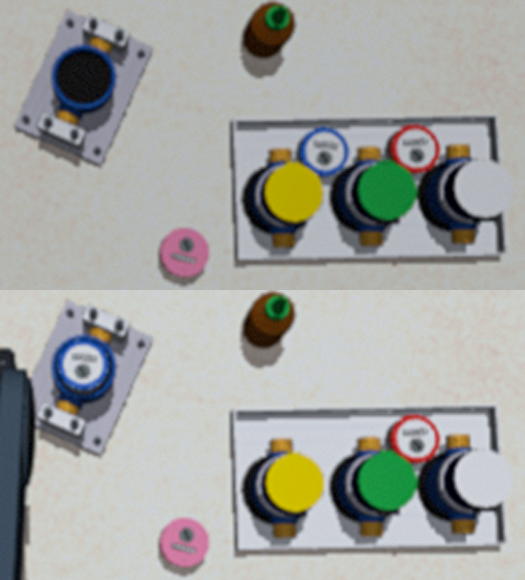

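The before and after pictures match: the lids are within 0.4 px of where they started, the blue dial sits in the mouth at (82,365) in the lower half, and the red dial and oil bottle look unmoved. The gripper is clear of everything.

```bash
python3 -c "
from h import *
print(bot.hand_in())"
```

```text
the job is handed in; nothing more can be done
None
```

I handed in the job at about 46 s: the blue-rimmed dial unit is seated in the open meter and the yellow and green meters are back on their pads, both confirmed in the last overhead picture, but `hand_in()` gave no verdict.

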